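# Bring the bell tray to the front of the stall

### The arm

A 6-joint arm with a two-finger parallel gripper is mounted at the origin on the work surface. World frame = base frame: x ahead of the robot, y to its left, z up, the work surface at z = 0. Lengths are in m, angles in rad, forces in N, time in s.
With the tool pointing down it reaches from about 0.275 to 0.75 m from the base axis. Payload 10.2 kg.
Tool frame: the origin (TCP) lies on the centre line of the jaws, within the pads' length; the fingertips stand 17 mm ahead of it and the grasp point (between the pads) lies 2 mm behind it; z points along the fingers, y is the direction in which the jaws open and shut (so a half turn about z gives the same grasp; the last joint's range is limited). The gripper opens to 85 mm and grips with 20 to 120 N. Pads are 22 mm wide; open, the fingers measure 114 mm over their backs; the gripper's body (76 mm by 85 mm) begins 54 mm behind the grasp point. The pads swing forward as they close: fully open they stand 13 mm farther back than shut.
Start: joints at [-1.353, 0.313, 1.498, -0, 1.331, -0.223], TCP at [0.224, -0.475, 0.248] pointing down, gripper open.
Joint ranges: [-2.94, 2.94], [-0.97, 2.17], [0.19, 2.56], [-1.23, 4.37], [0.02, 3.11], [-2.88, 2.88]. Speed limits (rad/s): [2.39, 2.39, 3.01, 3.14, 3.14, 3.14].

### API

Orientations are given as a 3x3 rotation matrix whose columns are the frame's x, y, z axes.
In Python, from workcell import read_state, optics, r, nets gives the robot as it stands.
- The arm moves only by the tool servo_tool, never from a script. Its argument "commands" is a list of rows, each a list of 5 numbers: the closure, from -1 (fully open) to 1 (shut), then the shift along the tool's x, y, z in m, then the turn about the tool's z in rad. A call has 1 to 12 rows; each row is the pose to reach, as a shift and turn from the pose measured when the call began, along the tool's axes at that moment; what a row does not reach only later rows make up. A row lasts 1/10 s, in which the tool goes at most 50 mm and 8.59 degrees, less where a joint would pass 70% of its speed; a pose out of reach is approached as far as the arm can. A call with a gripper value outside its range is refused whole. The fingers move at their own pace and stop on an object; "force" is the grip in N (left out, the last holds). Time passes only in rows, so rows that repeat a pose let the fingers close. It gives the time, the measured TCP pose, the force and the opening at its end, in the units of the state.
- read_state(): the state, without advancing time (a new reading comes with each control period).
- optics.read_camera(name): name is "scene" or "side" or "wrist"; returns the picture (480x640x3 uint8, blue, green, red); there is no depth.
- optics.calibration(name): a dict with "camera_matrix" (3x3 intrinsics, pixels), "origin" and "rotation" of the camera in the world. Camera axes: x right, y down, z forward; pixel columns grow to the right and rows downward; lengths in m; the calibration is good to about 2 mm. A picture is of the moment at which its call begins: read the wrist's pose just before it. calibration takes no time and is no camera call; for the wrist camera it gives the pose at the moment of the call.
- r.close_job(): hands the job in, once; it reports no verdict.
Trained networks look in the newest picture that a camera, given by its name, has taken for a name from the list of things; names that differ only in an ending like _2 or _b are one class to them, and where a whole thing is asked for, a point or a joint stands for the part that bears it (a point fixed in the world has none). Each returns a list of dicts, best first, with "p" (0 to 1); they miss things now and then, are a little off and sometimes report something else, mostly with a low value. They report only what shows in the picture. A call takes as long as a camera call. They do not tell look-alikes from the thing itself.
- nets.masks_of(query, camera): "mask" (480x640 bool, what is visible of it) and "bbox" ([left, top, width, height] in pixels, round what is visible of it).
- nets.mark_of(query, camera): "position" ([row, column] in pixels: a listed point, or the origin of a listed thing).
The state is a dict: "t": time; "joint_pos": joint angles; "dq": joint speeds; "joint_efforts": joint torques, N m; "ee_pos": TCP position; "ee_rot": TCP orientation; "wrist_force": force on the tool from outside, world axes, zero at the start; "ft_torque": the same for the moment, N m; "opening": finger opening in m.
Only numpy, scipy, OpenCV 4.12 (cv2) and the standard library are available. Lean on these libraries where they do the work, as an engineer would, in place of code of your own. Each camera call takes 0.05 s, during which the arm holds its last target.

### The job

A customer wants to see the little brass bell: reach over the wooden tray it stands in, hook your fingertips behind the tray's far lip and drag the tray towards you, until its front edge lies on the flat brass strip across the table and runs along it. Slide it without lifting it, keep the bell standing in it, and leave the other goods where they are.

Things in the scene. Friction and masses are not known exactly. Their poses are not given: they have to be found in the camera images.
- tray: The tray to bring: open shallow dark wooden tray, loose, 0.35 to 0.7 kg, outside 130 (along its x) x 150 (along its y) x 50 mm high, walls and floor 8 mm thick, straight upright walls. A like tray with a white bowl in it and a yellow tin stand in a row with it, in any order; the one to bring holds the bell. Origin at the centre of its underside; x points away from the robot (turned up to 9 degrees), z up.
- tray_far_lip (a point): Middle of the far lip of the tray: the top outer edge of its far wall, 65 mm along the tray's +x from its centre and 50 mm above the table. Axes as the tray's. Behind it (along +x) the table is free for at least 100 mm.
- bell: Brass hand bell, loose, 42 mm in diameter at the foot and 55 mm tall, 0.12 kg, standing upright on the tray's floor, in the middle or near half of the tray (its top 63 mm above the table). Origin at the centre of its foot, z up.
- tray_front (a point): Middle of the lower front edge of the tray, at table height: 65 mm along the tray's -x from its centre. Axes as the tray's.
- tray_other: Bystander: the other tray, same wood and size as the tray to bring, with a white bowl (80 mm wide, 40 mm high) in it. Origin at the centre of its underside. Leave it.
- tin: Bystander: yellow box-shaped tin with a brass lid, 104 x 124 x 98 mm high, in the row with the trays. Origin at the centre of its underside. Leave it.
- candlestick: Bystander: brass candlestick, foot 80 mm wide, 145 mm tall, at the robot's far right. Origin at the centre of its underside. Leave it.
- strip_mid (a point): Middle of the brass strip: a flat straight strip inlaid flush in the table (nothing to bump into) between the robot and the trays, 700 mm long (along its y), 30 mm wide (along its x). x points away from the robot, square to the strip (turned up to 5 degrees from straight ahead), y along it, z up, at table height. The tray is home when its lower front edge lies along this strip, best on its middle line, anywhere along the strip's length.
Mind the look-alikes: they are no part of the job. Leave any green look-alike of the tray alone. There is more than one size of the bell; the one meant has the size given above.

How it is judged:
On the way:
1. the tray has been dragged at least 20 mm with the fingertips below the top of its far lip, at that lip, touching the tray (distance of tray from where it was at the start of the episode above 0.02 m and contact force between the fingers and tray above 0.3 N and x of the grasp point in the frame of tray_far_lip between -0.06 and 0.08 m and z of the grasp point in the frame of tray_far_lip below 0.02 m), for 0.1 s.
At the end, for the whole second after the job is handed in: The tray stands flat and still on the table, the middle of its front edge within 18 mm of the strip's middle line (so on the 30 mm strip), its front within 10 degrees of parallel to the strip, and the bell stands upright in it (x of tray_front in the frame of strip_mid between -0.018 and 0.018 m and angle between the x axis of tray and the x axis of strip_mid, either way round below 0.175 rad and height (world z) of tray below 0.006 m and angle between tray's own z axis and vertical below 0.07 rad and linear speed of tray below 0.02 m/s and angle between bell's own z axis and vertical below 0.2 rad and horizontal distance between bell and tray below 0.1 m and height (world z) of bell below 0.02 m); the robot touches nothing.
It fails at once if the tray is lifted: its underside rises more than 20 mm (height (world z) of tray above 0.02 m).
It fails at once if the bell is knocked over (angle between bell's own z axis and vertical above 0.6 rad).
It fails at once if the other tray is moved more than 30 mm (distance of tray_other from where it was at the start of the episode above 0.03 m).
It fails at once if the tin box is moved more than 30 mm (distance of tin from where it was at the start of the episode above 0.03 m).
It fails at once if the candlestick is moved more than 30 mm (distance of candlestick from where it was at the start of the episode above 0.03 m).
It also fails if it takes over 32 s, if anything falls off the work surface, if the arm or the gripper's body presses on something with over 40 N, if the wrist force passes 120 N, or if a joint passes its speed limit or range.

## Working session

There is one attempt and no reset: what is moved stays moved. The work goes in short steps, Python scripts to look and compute and a tool call to move; the robot and the scene stay as the last step left them, time stands still between calls to the robot, and variables do not carry over. Pictures are saved under pics/ and viewed, and the job is handed in when it is done.

Besides the shell and the picture viewer there is one more tool, called after "Emit:" by a JSON object that holds its "op" and its "data". servo_tool: Moves the arm, as the interface text tells. Its arguments: {"type":"object","properties":{"commands":{"type":"array","items":{"type":"array","items":{"type":"number"}}},"force":{"type":"number"}},"required":["commands"]}

```bash
mkdir -p pics; ls; cat > h.py <<'E'
import numpy as np, cv2
from workcell import read_state, optics, r, nets
def ray(name,u,v):
    c=optics.calibration(name);K=np.array(c["camera_matrix"]);R=np.array(c["rotation"]);o=np.array(c["origin"])
    return o,R@np.linalg.solve(K,np.array([u,v,1.0]))
def onz(name,u,v,z=0.):
    o,d=ray(name,u,v);return o+d*(z-o[2])/d[2]
def proj(name,P):
    c=optics.calibration(name);K=np.array(c["camera_matrix"]);R=np.array(c["rotation"]);o=np.array(c["origin"])
    q=K@(R.T@(np.array(P)-o));return q[:2]/q[2]
E
python3 - <<'E'
from h import *
for n in ["scene","side"]:
    im=optics.read_camera(n);cv2.imwrite(f"pics/{n}0.png",im)
    c=optics.calibration(n);print(n,c["origin"])
    for q in ["tray","tray_far_lip","tray_front","bell","strip_mid"]:
        print(q,[(round(d["p"],2),np.round(d["position"]).tolist()) for d in nets.mark_of(q,n)][:5])
s=read_state();print(s["t"],s["ee_rot"])
E
```

```text
pics
scene [ 1.52745293 -0.17648865  0.93472443]
tray [(0.72, [262.0, 467.0]), (0.58, [339.0, 492.0])]
tray_far_lip [(0.81, [263.0, 474.0]), (0.6, [307.0, 471.0])]
tray_front [(0.83, [363.0, 520.0]), (0.66, [263.0, 465.0]), (0.57, [241.0, 460.0])]
bell [(0.71, [256.0, 459.0]), (0.57, [230.0, 407.0])]
strip_mid [(0.56, [206.0, 367.0])]
side [0.07327789 0.9646719  0.79385585]
tray [(0.85, [303.0, 157.0]), (0.76, [336.0, 249.0])]
tray_far_lip [(0.97, [305.0, 219.0]), (0.82, [279.0, 184.0])]
tray_front [(0.8, [306.0, 124.0]), (0.78, [346.0, 276.0])]
bell [(0.57, [326.0, 254.0]), (0.55, [315.0, 330.0])]
strip_mid [(0.71, [306.0, 381.0])]
0.6 [[ 9.04407240e-01  4.26670300e-01 -1.68591753e-05]
 [ 4.26670300e-01 -9.04407238e-01  4.82676752e-05]
 [ 5.34682324e-06 -5.08469443e-05 -9.99999999e-01]]
```

View pics/scene0.png

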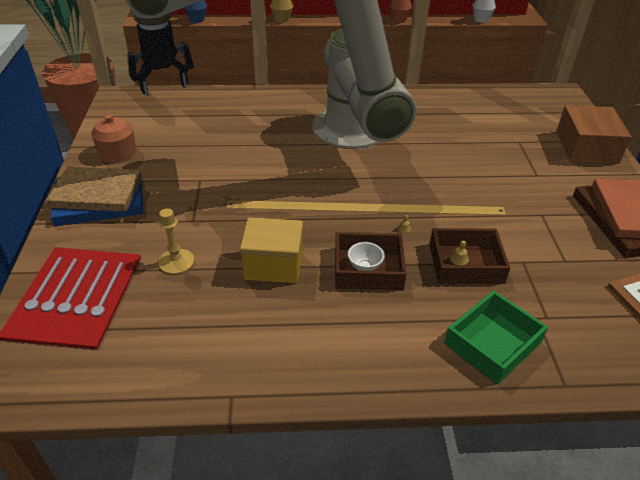

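View pics/side0.png

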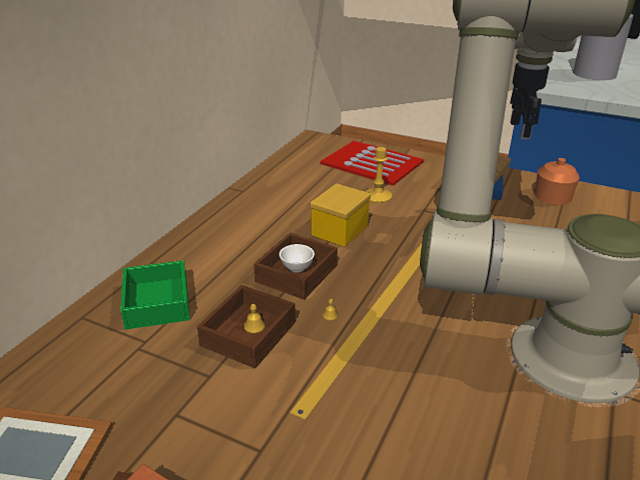

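The wanted tray is the dark one holding a bell (scene ~(468,257), side ~(248,325)). These are not it: the dark tray with the bowl (scene (370,262)), the green tray ((497,335)) and the small loose bell ((404,223)). I'll confirm this in enlarged crops and measure the corners.

```bash
python3 - <<'E'
import cv2,numpy as np
a=cv2.imread("pics/scene0.png")[185:305,380:540];b=cv2.imread("pics/side0.png")[275:375,190:350]
cv2.imwrite("pics/c1.png",cv2.resize(a,(800,600),interpolation=cv2.INTER_CUBIC))
cv2.imwrite("pics/c2.png",cv2.resize(b,(800,500),interpolation=cv2.INTER_CUBIC))
E
```

```text
(no output)
```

View pics/c1.png

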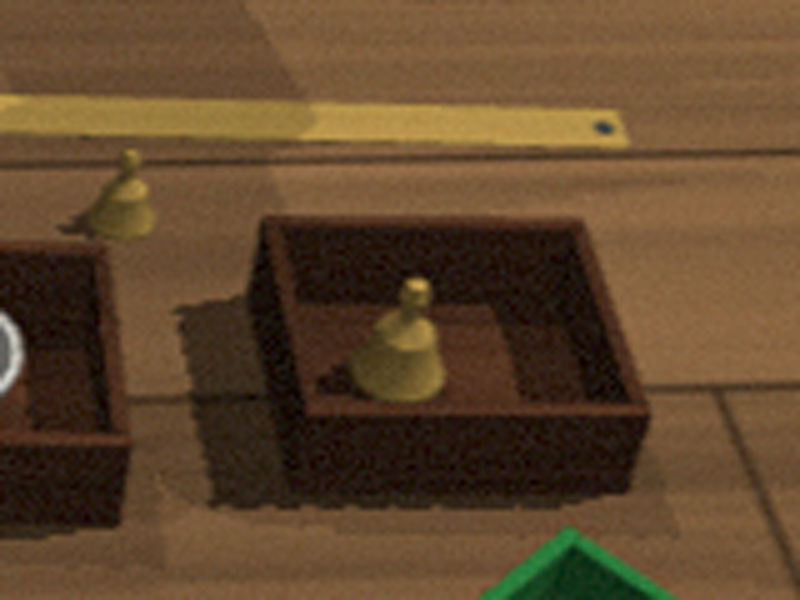

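View pics/c2.png

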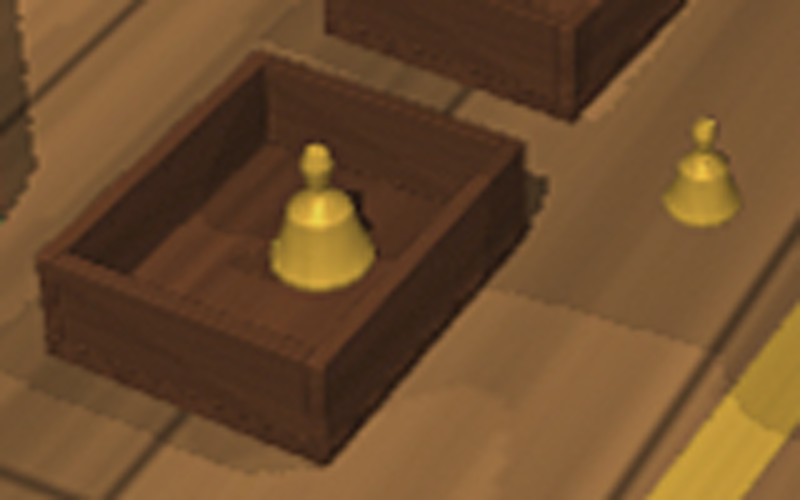

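Both crops agree: the dark tray with the larger bell is the one. The small bell on the table at scene (404,223) is a look-alike. Next I'll measure the poses.

```bash
cat > fit.py <<'E'
from h import *
from scipy.optimize import least_squares
def tray_fit(obs,x0):
    def res(p):
        c,s=np.cos(p[2]),np.sin(p[2]);R=np.array([[c,-s],[s,c]]);o=[]
        for cam,lx,ly,z,u,v in obs:
            xy=p[:2]+R@[lx*.065,ly*.075]; o+=list(proj(cam,[*xy,z])-[u,v])
        return np.array(o)
    f=least_squares(res,x0);return f.x,res(f.x)
E
python3 - <<'E'
from fit import *
s=lambda x,y:(380+x/5,185+y/5); d=lambda x,y:(190+x/5,275+y/5)
# +y left of robot = scene right
S=[(-1,-1,.05,*s(265,217)),(-1,1,.05,*s(583,219)),(1,1,.05,*s(648,411)),(1,-1,.05,*s(306,411))]
D=[(1,-1,.05,*d(258,52)),(1,1,.05,*d(38,258)),(-1,1,.05,*d(322,368)),(-1,-1,.05,*d(525,148)),(-1,1,0,*d(325,465))]
for obs in ([("scene",)+o for o in S],[("side",)+o for o in D],[("scene",)+o for o in S]+[("side",)+o for o in D]):
    x,rr=tray_fit(obs,[.5,.1,0]);print(np.round(x,4),np.round(np.abs(rr).max(),1))
# bell foot
for cam,u,v in (("scene",*s(398,385)),("side",*d(323,270)),("scene",*s(122,228)),("side",*d(702,212))): print(cam,onz(cam,u,v,.008 ).round(3),onz(cam,u,v,0 ).round(3))
# strip
for n in ("scene","side"):
    im=cv2.imread(f"pics/{n}0.png");hsv=cv2.cvtColor(im,cv2.COLOR_BGR2HSV)
    m=(cv2.inRange(hsv,(18,120,90),(35,255,255))>0)
    v,u=np.nonzero(m);P=np.array([onz(n,a,b) for a,b in zip(u,v)])
    ok=(P[:,0]>.28)&(P[:,0]<.42)&(abs(P[:,1])<.36)
    nn,lab,st,cen=cv2.connectedComponentsWithStats((m).astype(np.uint8))
    k=1+np.argmax(st[1:,2]) if n=="scene" else None
    for i in range(1,nn):
        if st[i,4]>400:
            vv,uu=np.nonzero(lab==i);Q=np.array([onz(n,a,b) for a,b in zip(uu,vv)])[:,:2]
            vx,vy,x,y=cv2.fitLine(Q.astype(np.float32),cv2.DIST_HUBER,0,.001,.001).ravel()
            print(n,st[i],"x at y=0:",x-vx/vy*y,"slope dx/dy",vx/vy,"yrange",Q[:,1].min(),Q[:,1].max())
# neighbours
for cam in("scene","side"):
    for u,v in ([(404,247),(400,288),(335,235)] if cam=="scene" else [(304,299),(338,257)]): print(cam,u,v,onz(cam,u,v,.05).round(3))
E
```

```text
[ 0.5869  0.2158 -0.0419] 1.0
[ 0.5848  0.2155 -0.0394] 1.2
[ 0.5853  0.2157 -0.039 ] 1.3
scene [0.591 0.199 0.008] [0.583 0.202 0.   ]
side [0.577 0.205 0.008] [0.582 0.197 0.   ]
scene [0.48  0.09  0.008] [0.471 0.092 0.   ]
side [0.457 0.105 0.008] [0.461 0.097 0.   ]Traceback (most recent call last):
  File "<stdin>", line 14, in <module>
  File "h.py", line 7, in onz
    o,d=ray(name,u,v);return o+d*(z-o[2])/d[2]
        ~~~^^^^^^^^^^
  File "h.py", line 4, in ray
    c=optics.calibration(name);K=np.array(c["camera_matrix"]);R=np.array(c["rotation"]);o=np.array(c["origin"])
ValueError: time passes only in moves, steps and waits
```

```bash
cat >> h.py <<'E'
import functools
@functools.lru_cache(None)
def _cal(n):
    c=optics.calibration(n);return tuple(np.array(c[k]) for k in("camera_matrix","rotation","origin"))
def ray(name,u,v):
    K,R,o=_cal(name);return o,R@np.linalg.solve(K,np.array([u,v,1.0]))
def proj(name,P):
    K,R,o=_cal(name);q=K@(R.T@(np.array(P)-o));return q[:2]/q[2]
E
cat > strip.py <<'E'
from h import *
def strip(n,f,pr=True):
    im=cv2.imread(f);hsv=cv2.cvtColor(im,cv2.COLOR_BGR2HSV)
    m=cv2.inRange(hsv,(18,100,60),(35,255,255))
    nn,lab,st,cen=cv2.connectedComponentsWithStats(m)
    for i in range(1,nn):
        if st[i,4]>400:
            vv,uu=np.nonzero(lab==i);Q=np.array([onz(n,a,b) for a,b in zip(uu,vv)])[:,:2]
            vx,vy,x,y=cv2.fitLine(Q.astype(np.float32),cv2.DIST_HUBER,0,.001,.001).ravel()
            print(n,st[i],"x at y=0: %.4f dx/dy %.4f y %.3f %.3f"%(x-vx/vy*y,vx/vy,Q[:,1].min(),Q[:,1].max()))
E
python3 - <<'E'
from strip import *
for n in("scene","side"): strip(n,f"pics/{n}0.png")
for cam in("scene","side"):
    for u,v in ([(404,247),(405,272),(335,235)] if cam=="scene" else [(304,299),(338,257)]): print(cam,u,v,onz(cam,u,v,.05).round(3))
s=read_state();print(s["t"],s["ee_pos"])
R=np.array(s["ee_rot"]);print(R.round(3))
E
```

```text
scene [   0    0   66   87 1374] x at y=0: 1.4475 dx/dy 1.8628 y -1.367 -0.970
scene [  78    0   57   86 1470] x at y=0: 2.0343 dx/dy 3.2153 y -1.045 -0.689
scene [ 226  199  280   16 2264] x at y=0: 0.3785 dx/dy 0.0642 y -0.343 0.358
scene [ 158  208   37   67 1241] x at y=0: 2.1863 dx/dy 3.6786 y -0.507 -0.401
scene [ 239  217   64   67 3728] x at y=0: 2.6462 dx/dy 9.3691 y -0.302 -0.154
side [ 310  147   82  100 3516] x at y=0: 0.5803 dx/dy -0.0934 y -0.777 -0.162
side [ 290  243  133  177 2991] x at y=0: 0.3812 dx/dy 0.0603 y -0.263 0.357
scene 404 247 [0.583 0.069 0.05 ]
scene 405 272 [0.66  0.059 0.05 ]
scene 335 235 [ 0.538 -0.082  0.05 ]
side 304 299 [0.508 0.123 0.05 ]
side 338 257 [ 0.509 -0.046  0.05 ]
0.6 [ 0.22399508 -0.47481956  0.2482772 ]
[[ 0.904  0.427 -0.   ]
 [ 0.427 -0.904  0.   ]
 [ 0.    -0.    -1.   ]]
```

Measured:

| Item | Value |
|---|---|
| Tray centre | ≈ (0.585, 0.216), yaw −0.039 |
| Far lip | ≈ (0.650, 0.213) |
| Strip middle line | x ≈ 0.380 + 0.062·y, yaw ≈ −0.062 |
| Drag distance | ≈ 127 mm |

I'll move high to a point about 38 mm behind the lip.

Emit:
{"op": "servo_tool", "data": {"commands": [[-0.3,0.06,-0.035,0,0.05],[-0.3,0.712,-0.422,0,0.48],[-0.3,0.712,-0.422,0,0.48],[-0.3,0.712,-0.422,0,0.48],[-0.3,0.712,-0.422,0,0.48],[-0.3,0.712,-0.422,0,0.48],[-0.3,0.712,-0.422,0,0.48],[-0.3,0.712,-0.422,0,0.48],[-0.3,0.712,-0.422,0,0.48],[-0.3,0.712,-0.422,0,0.48],[-0.3,0.712,-0.422,0,0.48],[-0.3,0.712,-0.422,0,0.48]]}}

```text
t: 1.8
ee_pos: [0.554, 0.013, 0.2485]
ee_rot: [[0.999, -0.039, 0.0], [-0.039, -0.999, -0.0], [0.0, 0.0, -1.0]]
wrist_force: [0.4, -2.0, -0.2]
opening: 0.0555
```

Emit:
{"op": "servo_tool", "data": {"commands": [[-0.3,0.126,-0.204,0,0],[-0.3,0.126,-0.204,0,0],[-0.3,0.126,-0.204,0,0],[-0.3,0.126,-0.204,0,0],[-0.3,0.126,-0.204,0,0],[-0.3,0.126,-0.204,0,0],[-0.3,0.126,-0.204,0,0],[-0.3,0.126,-0.204,0,0]]}}

```text
t: 2.6
ee_pos: [0.6876, 0.211, 0.2488]
ee_rot: [[0.999, -0.04, 0.0], [-0.04, -0.999, -0.0], [0.0, 0.0, -1.0]]
wrist_force: [0.2, 0.5, 0.6]
opening: 0.0555
```

```bash
python3 - <<'E'
from h import *
s=read_state();print(s["t"],s["ee_pos"])
for n in ("wrist","scene"):
    im=optics.read_camera(n);cv2.imwrite(f"pics/{n}1.png",im)
c=optics.calibration("wrist");print(c["origin"])
E
```

```text
2.6 [0.68760736 0.21096208 0.2488344 ]
[0.75779064 0.20753537 0.37353945]
```

View pics/wrist1.png

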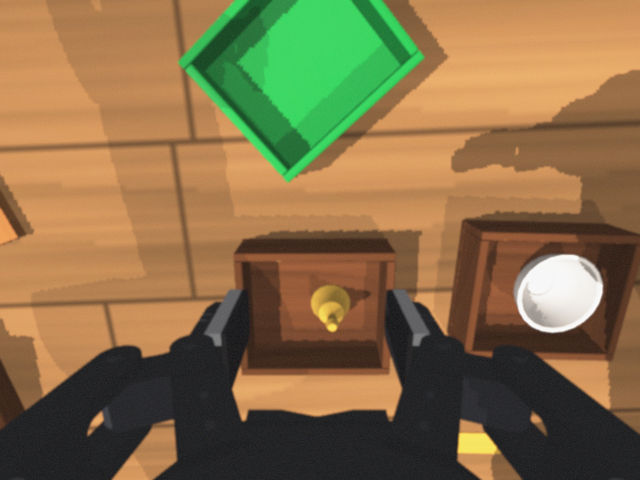

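View pics/scene1.png

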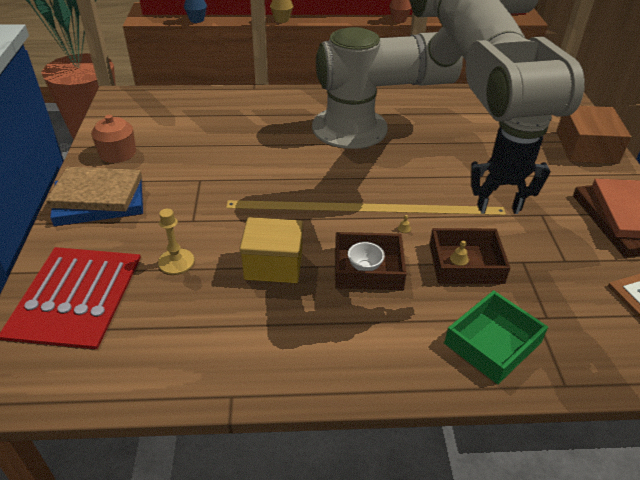

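Wrist picture: the tray with the bell has its far lip corners at (236,241) and (393,240). The green tray's nearest corner is at (289,180). I'll cross-check both against the earlier fit.

```bash
python3 - <<'E'
from h import *
for u,v,z in((236,241,.05),(393,240,.05),(289,180,0),(289,180,.05),(289,168,.05)): print(u,v,onz("wrist",u,v,z).round(4))
for P in((.688,.211,.0),(.65,.213,.05)): print(proj("wrist",P))
print(read_state()["joint_pos"])
E
```

```text
236 241 [0.6673 0.2843 0.05  ]
393 240 [0.6624 0.1426 0.05  ]
289 180 [0.7142 0.237  0.    ]
289 180 [0.72   0.2331 0.05  ]
289 168 [0.7302 0.2325 0.05  ]
[316.18361469 204.86622196]
[315.63475942 256.04679182]
[ 1.35055610e-01  7.86718869e-01  7.45248736e-01 -2.49808300e-04
  1.60858148e+00  1.74617214e+00]
```

The lip lies at x ≈ 0.649, which agrees with the fit. The green tray's corner is at x ≈ 0.714, so I'll shift 8 mm nearer and descend.

Emit:
{"op": "servo_tool", "data": {"commands": [[-0.3,-0.008,0,0.04,0],[-0.3,-0.008,0,0.08,0],[-0.3,-0.008,0,0.12,0],[-0.3,-0.008,0,0.155,0],[-0.3,-0.008,0,0.165,0],[-0.3,-0.008,0,0.165,0]]}}

```text
t: 3.3
ee_pos: [0.6795, 0.2104, 0.0842]
ee_rot: [[0.999, -0.041, -0.0], [-0.041, -0.999, -0.0], [-0.0, 0.0, -1.0]]
wrist_force: [0.3, 0.6, -0.1]
opening: 0.0553
```

```bash
python3 - <<'E'
from h import *
a=optics.read_camera("side");b=optics.read_camera("wrist")
cv2.imwrite("pics/side2.png",cv2.resize(a[200:400,100:400],(800,533)));cv2.imwrite("pics/wrist2.png",b)
s=read_state();print(s["t"],s["ee_pos"],s["wrist_force"])
E
```

```text
3.4 [0.68080444 0.21086621 0.08709406] [ 0.18592083 -0.4888313   0.31936712]
```

View pics/side2.png

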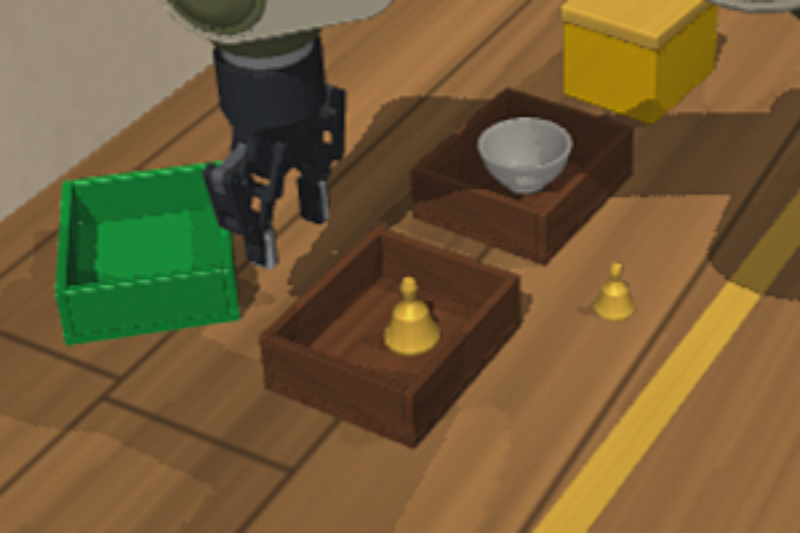

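View pics/wrist2.png

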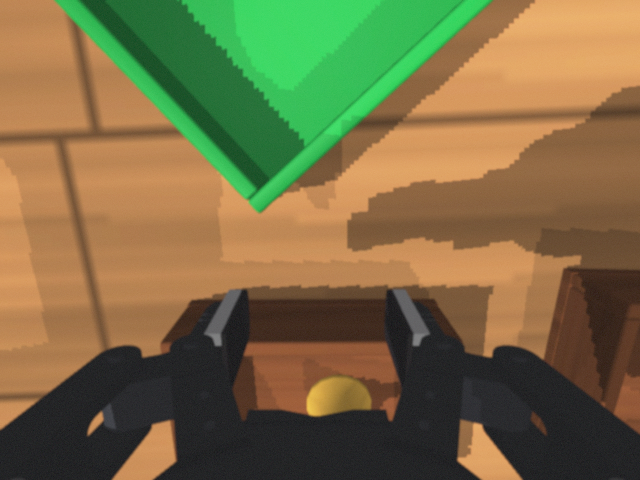

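Side view: both fingertips are behind the far lip and clear of the wall and of the green tray. Descending to about 20 mm above the table.

Emit:
{"op": "servo_tool", "data": {"commands": [[-0.3,0,0,0.02,0],[-0.3,0,0,0.04,0],[-0.3,0,0,0.05,0],[-0.3,0,0,0.051,0],[-0.3,0,0,0.051,0]]}}

```text
t: 3.9
ee_pos: [0.6817, 0.211, 0.0376]
ee_rot: [[0.999, -0.041, 0.007], [-0.041, -0.999, 0.001], [0.007, -0.001, -1.0]]
wrist_force: [0.2, -0.1, -0.4]
opening: 0.0553
```

```bash
python3 - <<'E'
from h import *
a=optics.read_camera("side")
cv2.imwrite("pics/side3.png",cv2.resize(a[230:380,130:330],(800,600)))
s=read_state();print(s["t"],s["ee_pos"],s["wrist_force"])
E
```

```text
3.95 [0.68179062 0.21099474 0.0377359 ] [ 0.36794856 -0.07336068  1.49818744]
```

View pics/side3.png

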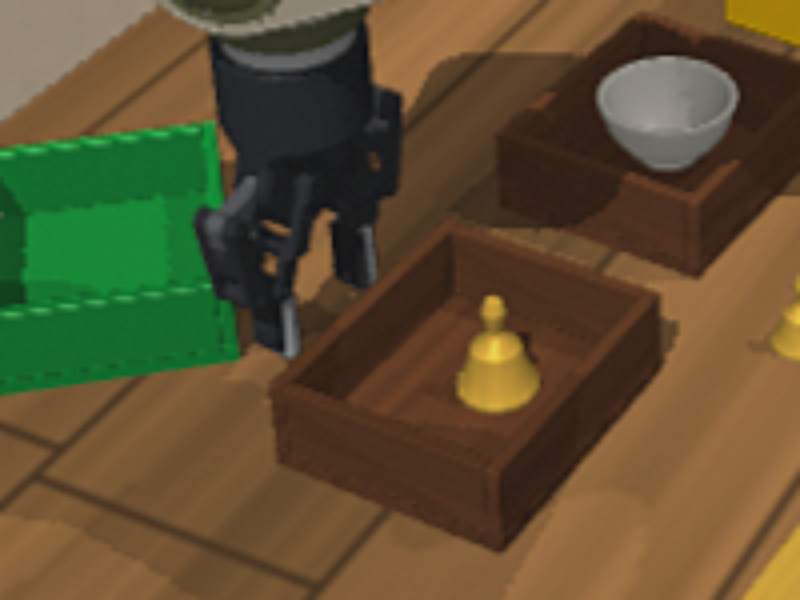

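Fingers are hooked behind the lip. I'll pull gently to contact.

Emit:
{"op": "servo_tool", "data": {"commands": [[-0.3,-0.008,0,0,0],[-0.3,-0.014,0,0,0],[-0.3,-0.019,0,0,0],[-0.3,-0.023,0,0,0],[-0.3,-0.028,0,0,0],[-0.3,-0.034,0,0,0],[-0.3,-0.041,0,0,0],[-0.3,-0.049,0,0,0],[-0.3,-0.057,0,0,0],[-0.3,-0.063,0,0,0],[-0.3,-0.067,0,0,0],[-0.3,-0.069,0,0,0]]}}

```text
t: 5.15
ee_pos: [0.6137, 0.2138, 0.0384]
ee_rot: [[0.999, -0.041, 0.011], [-0.041, -0.999, 0.001], [0.011, -0.002, -1.0]]
wrist_force: [6.5, -0.1, 4.3]
opening: 0.0554
```

```bash
python3 - <<'E'
from h import *
a=optics.read_camera("side")
cv2.imwrite("pics/side4.png",cv2.resize(a[250:400,170:370],(800,600),interpolation=cv2.INTER_CUBIC))
s=read_state();print(s["t"],s["ee_pos"],s["wrist_force"])
E
```

```text
5.2 [0.61351327 0.2138623  0.03837301] [ 4.73055886 -0.71496207  3.53926459]
```

View pics/side4.png

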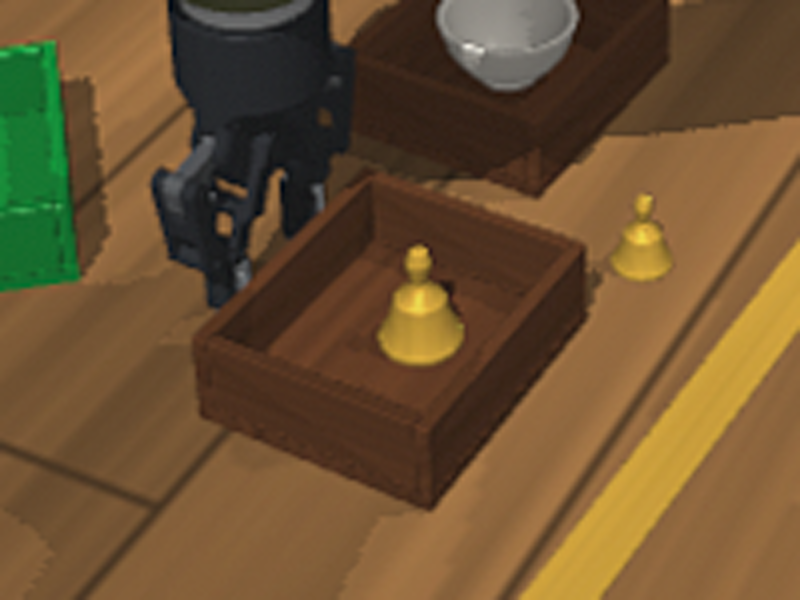

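```bash
python3 - <<'E'
from fit import *
d=lambda x,y:(170+x/4,250+y/4)
D=[(1,-1,.05,*d(374,175)),(1,1,.05,*d(197,340)),(-1,1,.05,*d(432,422)),(-1,-1,.05,*d(587,246)),(-1,1,0,*d(430,510))]
x,rr=tray_fit([("side",)+o for o in D],[.5,.2,0]);print(x.round(4),rr.round(1))
f=x[:2]-.065*np.array([np.cos(x[2]),np.sin(x[2])]);print("front",f,"to go",f[0]-(.380+.062*f[1]))
print("small bell",onz("side",*d(642,272)),onz("side",*d(642,262)), "corner",onz("side",*d(587,246),.05))
E
```

```text
[ 0.535   0.216  -0.0465] [-1.1 -2.5 -0.8 -1.  -0.4  2.4  1.2 -0.7  1.   0.7]
front [0.47007823 0.21904921] to go 0.07649717481474183
small bell [4.59646593e-01 9.83789066e-02 1.11022302e-16] [0.46301062 0.09111491 0.        ] corner [0.46777464 0.14709085 0.05      ]
```

About 76 mm remains, yaw is ≈ −0.047, and the small bell is clear by ~30 mm. Next I'll pull 60 mm.

Emit:
{"op": "servo_tool", "data": {"commands": [[-0.3,-0.003,0,0,0],[-0.3,-0.008,0,0,0],[-0.3,-0.015,0,0,0],[-0.3,-0.023,0,0,0],[-0.3,-0.031,0,0,0],[-0.3,-0.039,0,0,0],[-0.3,-0.046,0,0,0],[-0.3,-0.052,0,0,0],[-0.3,-0.057,0,0,0],[-0.3,-0.06,0,0,0],[-0.3,-0.061,0,0,0]]}}

```text
t: 6.3
ee_pos: [0.5527, 0.2165, 0.0384]
ee_rot: [[0.999, -0.041, 0.012], [-0.041, -0.999, 0.001], [0.012, -0.002, -1.0]]
wrist_force: [5.9, -0.5, 3.4]
opening: 0.0553
```

```bash
python3 - <<'E'
from h import *
a=optics.read_camera("side");b=optics.read_camera("scene")
cv2.imwrite("pics/side5.png",cv2.resize(a[260:410,190:390],(800,600),interpolation=cv2.INTER_CUBIC))
cv2.imwrite("pics/scene5.png",cv2.resize(b[170:290,400:560],(800,600),interpolation=cv2.INTER_CUBIC))
s=read_state();print(s["t"],s["ee_pos"],s["wrist_force"])
E
```

```text
6.4 [0.55262168 0.21645755 0.03830607] [4.56650879 0.94073001 2.18807772]
```

View pics/side5.png

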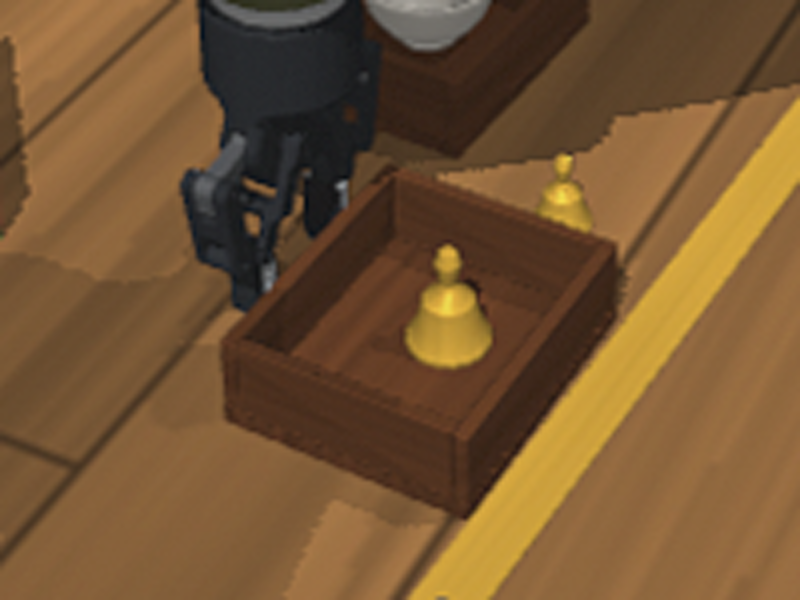

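View pics/scene5.png

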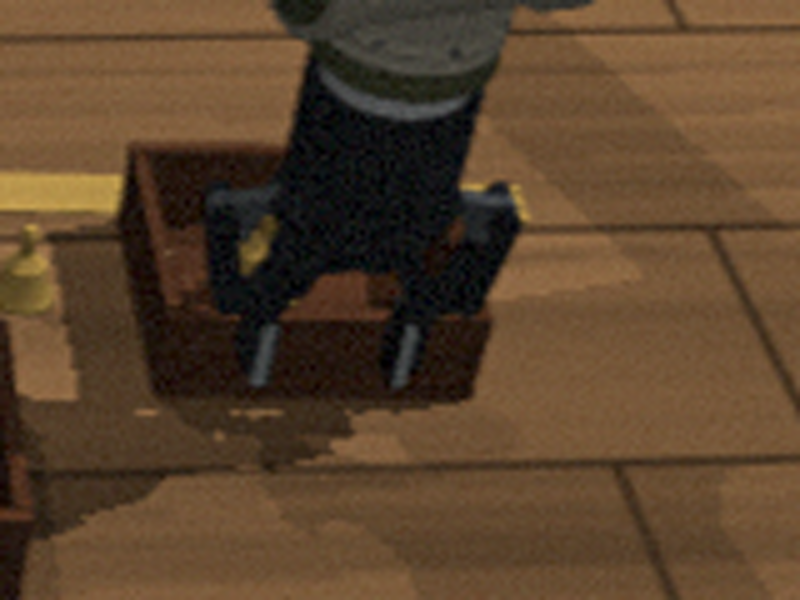

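The front lower edge has just reached the strip's far border (side crop (467,515)). That leaves ~15 mm to the middle line, matching the computed 15.6. After the last pull I'll back off.

Emit:
{"op": "servo_tool", "data": {"commands": [[-0.3,-0.003,0,0,0],[-0.3,-0.007,0,0,0],[-0.3,-0.011,0,0,0],[-0.3,-0.014,0,0,0],[-0.3,-0.0155,0,0,0],[-0.3,-0.0155,0,0,0]]}}

```text
t: 7.0
ee_pos: [0.5368, 0.2172, 0.0382]
ee_rot: [[0.999, -0.041, 0.011], [-0.041, -0.999, 0.001], [0.011, -0.002, -1.0]]
wrist_force: [3.7, -0.2, 2.5]
opening: 0.0555
```

Emit:
{"op": "servo_tool", "data": {"commands": [[-0.3,0.005,0,0,0],[-0.3,0.014,0,0,0],[-0.3,0.022,0,-0.002,0],[-0.3,0.025,0,-0.02,0],[-0.3,0.025,0,-0.05,0],[-0.3,0.025,0,-0.09,0],[-0.3,0.025,0,-0.13,0],[-0.3,0.025,0,-0.17,0],[-0.3,0.025,0,-0.2,0],[-0.3,0.025,0,-0.2,0]]}}

```text
t: 8.0
ee_pos: [0.5611, 0.2161, 0.243]
ee_rot: [[0.999, -0.041, 0.019], [-0.041, -0.999, 0.003], [0.018, -0.003, -1.0]]
wrist_force: [0.8, 0.3, 0.9]
opening: 0.0551
```

```bash
python3 - <<'E'
from h import *
a=optics.read_camera("side");b=optics.read_camera("scene")
cv2.imwrite("pics/side6.png",cv2.resize(a[260:410,190:390],(800,600),interpolation=cv2.INTER_CUBIC))
cv2.imwrite("pics/scene6.png",cv2.resize(b[170:290,400:560],(800,600),interpolation=cv2.INTER_CUBIC))
s=read_state();print(s["t"],s["ee_pos"],s["wrist_force"])
E
```

```text
8.1 [0.55964439 0.21579731 0.2381981 ] [ 0.44174446 -0.11740405 -0.94431694]
```

View pics/side6.png

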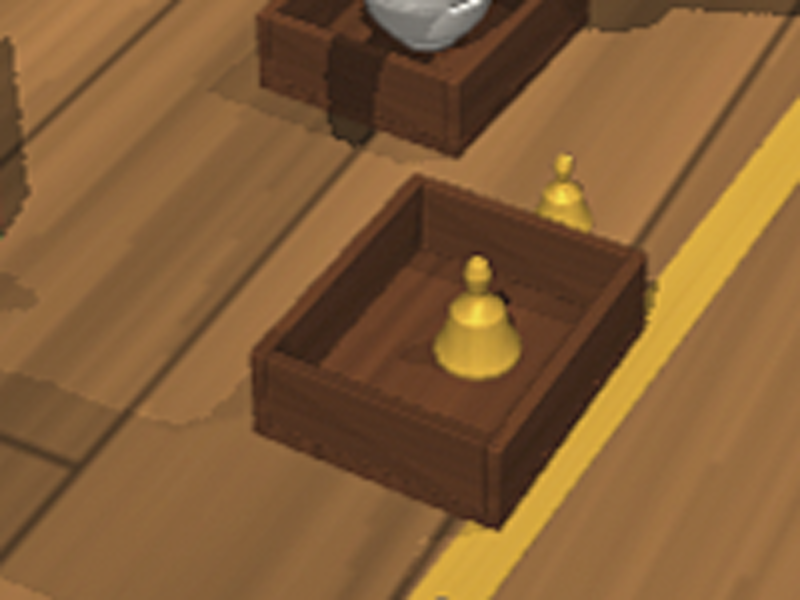

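View pics/scene6.png

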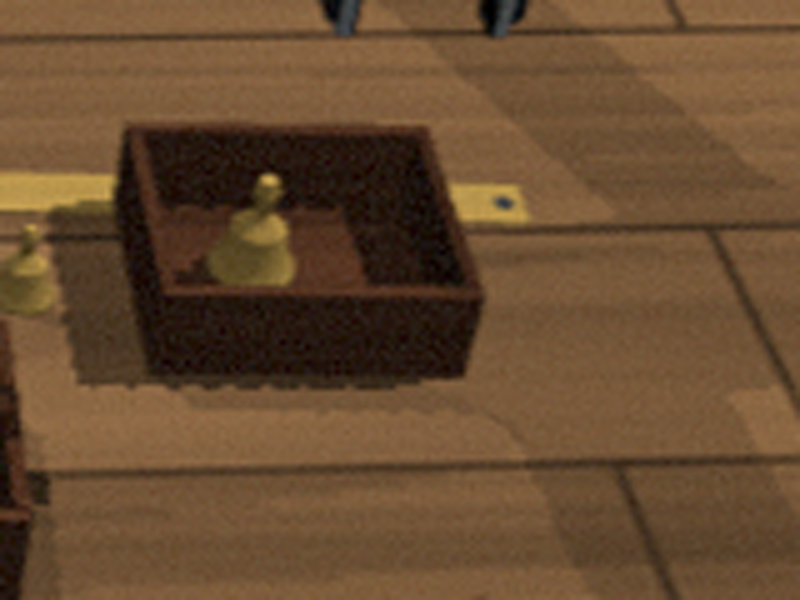

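The front lower edge lies inside the strip and the bell is standing. I'll check the numbers.

```bash
python3 - <<'E'
from fit import *
d=lambda x,y:(190+x/4,260+y/4); s=lambda x,y:(400+x/5,170+y/5)
D=[("side",)+o for o in [(1,-1,.05,*d(420,175)),(1,1,.05,*d(253,352)),(-1,1,.05,*d(495,442)),(-1,-1,.05,*d(645,255)),(-1,1,0,*d(499,528))]]
S=[("scene",)+o for o in [(-1,-1,.05,*s(127,124)),(-1,1,.05,*s(430,128)),(1,1,.05,*s(484,294)),(1,-1,.05,*s(168,294))]]
for o in(D,S,D+S):
    x,rr=tray_fit(o,[.45,.2,0])
    f=x[:2]-.065*np.array([np.cos(x[2]),np.sin(x[2])]);print(x.round(4),"front",f.round(4),"off",(f[0]-(.380+.062*f[1])).round(4),abs(rr).max().round(1))
# in-image: strip edges near the left front corner (side)
for p in((499,528),(452,518),(520,560)): print(onz("side",*d(*p)).round(4))
E
```

```text
[ 0.4603  0.2184 -0.0491] front [0.3953 0.2216] off 0.0016 1.9
[ 0.4622  0.2221 -0.0409] front [0.3973 0.2248] off 0.0033 1.1
[ 0.4606  0.2202 -0.0439] front [0.3956 0.223 ] off 0.0018 2.4
[0.3996 0.2945 0.    ]
[ 0.421   0.2985 -0.    ]
[0.3832 0.307  0.    ]
```

Both cameras put the front edge 2–3 mm from the strip's middle line and about 1° off parallel. The arm is clear, so I'm handing in.

```bash
python3 -c "
from workcell import r; print(r.close_job())"
```

```text
the job is handed in; nothing more can be done
None
```

The tray with the bell is home on the brass strip, and I handed the job in at about 8 s of the 32 s allowed; handing in gives no verdict. I reached over the tray with the fingers partly open, hooked both fingertips behind its far lip and slid it about 125 mm towards the robot. Then I backed off and raised the gripper clear.

- **Position:** the middle of the tray's front edge is 1.6 mm (side camera) and 3.3 mm (scene camera) from the strip's middle line, against the 18 mm allowed. The fits' worst corner errors were 1–2.4 pixels.
- **Angle:** the front is about 1° off parallel to the strip, against the 10° allowed.
- **Bell:** it stands upright in the tray in the last pictures from both cameras.
- **Force:** the last wrist reading was under 1.5 N, at the noise level, so the robot was touching nothing. In the readings taken while pulling, no force component was above 6.5 N.
- **Other goods:** I kept clear of the other tray, the tin, the candlestick, the green tray and the small bell, and saw none of them shift. I did not measure their positions again at the end.
- **Disagreement:** the green tray's nearest corner measured only about 65 mm behind the lip, though the description promises 100 mm free. I came down 8 mm closer to the lip because of it.

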